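# Stir the chestnuts in the pan

### The arm

A 6-joint arm with a two-finger parallel gripper is mounted at the origin on the work surface. World frame = base frame: x ahead of the robot, y to its left, z up, the work surface at z = 0. Lengths are in m, angles in degrees, forces in N, time in s.
With the tool pointing down it reaches from about 0.35 to 0.875 m from the base axis. Payload 4.2 kg.
Tool frame: the origin (TCP) lies midway between the tips of the shut fingers; the grasp point (between the pads) lies 19 mm behind it; z points along the fingers, y is the line along which they close (so a half turn about z gives the same grasp; the last joint's range is limited). The gripper opens to 87 mm and grips with 3 to 60 N. Pads are 19 mm wide; open, the fingers measure 117 mm over their backs; the gripper's body (75 mm by 190 mm) begins 51 mm behind the grasp point.
Start: joints at [89.702, 22.042, 0.453, 0, -68.411, -14.817], TCP at [0.163, 0.603, 0.223] pointing down, gripper open.
Joint ranges: [-179.83, 179.83], [-69.29, 118.12], [-61.27, 80.66], [-181.25, 117.63], [-171.15, -9.14], [-177.46, 177.46]. Speed limits (degrees/s): [159.86, 159.86, 180, 180, 180, 180].

### API

Orientations are given as a 3x3 rotation matrix whose columns are the frame's x, y, z axes.
In Python, from station import r, camrig gives the robot as it stands (r), with the cameras (camrig).
- The arm moves only by the shell command python3 steer.py 'ROWS'. ROWS is a JSON object whose key "steps" holds a list of rows, 1 to 8 of them, each of 7 numbers: the opening from 0.0 (shut) to 1.0 (fully open), then dx, dy, dz in fractions of the full range, 1 being 1 m, then a rotation vector rx, ry, rz in parts of the range, where 1.0 means 90 degrees; each row is the pose to reach, as a shift and turn from the pose commanded when the command began, along the tool's axes at that moment; what a row does not reach only later rows make up. A row lasts 1/10 s, in which the tool goes at most 0.05 m and 8.59 degrees, less where a joint would pass 70% of its speed; a pose out of reach is approached as far as the arm can. The fingers move at their own pace and stop on an object; the grip force is fixed at half the most. Time passes only in rows, so rows that do not move let the fingers close. It prints the time, the measured TCP pose, the force, the opening and the grip force at its end. Input that does not fit is refused with a message, and nothing moves.
- r.sense(): the state, without advancing time (a new reading comes with each control period).
- camrig.capture(name): name is "scene" or "side" or "wrist"; returns a dict with "pixels" (480x640x3 uint8, red, green, blue), "z_map" (480x640 float32, m along the optical axis (not along the pixel's ray), 0 where there is no reading), "K" (3x3 intrinsics, pixels), "distortion" ([k1, k2, p1, p2, k3] as OpenCV has them; the pictures are not rectified), "world_from_camera" (4x4, takes a point from camera to world coordinates). Camera axes: x right, y up, looking along -z (the intrinsics and any distortion apply to the point x, -y, -z); pixel columns grow to the right and rows downward; lengths in m; the calibration is good to about 2 mm. A picture is of the moment at which its call begins.
- r.finish_job(): hands the job in; it is judged then, once.
The state is a dict: "time_s": time; "joints": joint angles; "joint_velocities": joint speeds; "effort": joint torques, N m; "tcp_pos": TCP position; "ee_rot": TCP orientation; "wrist_force": force on the tool from outside, world axes, zero at the start; "moment": the same for the moment, N m; "gripper_width": opening from 0.0 (shut) to 1.0 (fully open); "gripper_force": force on a finger pad.
Only numpy, scipy, OpenCV 4.12 (cv2) and the standard library are available. Lean on these libraries where they do the work, as an engineer would, in place of code of your own. Each camera call takes 0.05 s, during which the arm holds its last target. There are 200 camera calls.

### The job

Pick up the wooden stirrer, lower its foot among the chestnuts in the open pan on the side of the pan's long handle, and stir them round clockwise (seen from above) in a wide circle, at least halfway out from the middle, for two full turns, ending at the handle side again. Then stand the stirrer upright in the middle of the blue-rimmed spoon rest and let go. Keep every chestnut in the pan, and do not lift the pan, shove it about or disturb the other things.

Things in the scene. Friction and masses are not known exactly. Their poses are not given: they have to be found in the camera images.
- stirrer: self-standing beech stirrer, 188 mm tall, 0.11 kg, upright on the worktop at the start. Round flat foot 48 mm in diameter (22 mm high, tapering to the handle by 48 mm up), then a round handle 20 mm in diameter with a red band near the top. Origin: centre of the foot's underside; z up the handle. Gripping the handle 150 mm up leaves room for the gripper.
- pan: open aluminium pan, loose on the hob, 1.5 kg, diameter 200 mm, 55 mm high, inner radius 96 mm, floor 5 mm thick. Origin: centre of its underside (40 mm above the worktop); z up. +x points along its one long black handle, which reaches 255 mm from the origin, 40 to 66 mm above the underside; clockwise from above: +x, -y, -x, +y. The middle, 40 mm round the centre, is free at the start.
- rest: round flat spoon rest, blue rim and white middle, 110 mm across below, flat on top, 10 mm high, fixed to the worktop. Origin: centre of its underside; z up. Empty at the start.
- saucepan: bystander: low red saucepan with steel lid on the other front burner, 154 mm in diameter, 86 mm high with its lid knob, two short side handles reaching 101 mm from the centre, standing 40 mm above the worktop. Origin: centre of its underside.
- canister: bystander: small white ceramic caddy with terracotta lid, 70 mm in diameter, 100 mm tall. Origin: centre of its underside.
- mug: bystander: white mug, 80 mm in diameter, 90 mm tall, with a handle. Origin: centre of its underside.
- nut1: brown chestnut with a pale spot, 30 mm wide, 24 mm high, about 14 g, loose on the pan's floor; at the start in the quarter of the pan between +x and +y (pan axes), its centre 55 to 65 mm out from the pan's centre. Origin: middle of its flat side (its underside at the start).
- nut2: brown chestnut with a pale spot, 30 mm wide, 24 mm high, about 14 g, loose on the pan's floor; at the start in the quarter of the pan between +x and +y (pan axes), its centre 55 to 65 mm out from the pan's centre. Origin: middle of its flat side (its underside at the start).
- nut3: brown chestnut with a pale spot, 30 mm wide, 24 mm high, about 14 g, loose on the pan's floor; at the start in the quarter of the pan between +y and -x (pan axes), its centre 55 to 65 mm out from the pan's centre. Origin: middle of its flat side (its underside at the start).
- nut4: brown chestnut with a pale spot, 30 mm wide, 24 mm high, about 14 g, loose on the pan's floor; at the start in the quarter of the pan between +y and -x (pan axes), its centre 55 to 65 mm out from the pan's centre. Origin: middle of its flat side (its underside at the start).
- nut5: brown chestnut with a pale spot, 30 mm wide, 24 mm high, about 14 g, loose on the pan's floor; at the start in the quarter of the pan between -x and -y (pan axes), its centre 55 to 65 mm out from the pan's centre. Origin: middle of its flat side (its underside at the start).
- nut6: brown chestnut with a pale spot, 30 mm wide, 24 mm high, about 14 g, loose on the pan's floor; at the start in the quarter of the pan between -x and -y (pan axes), its centre 55 to 65 mm out from the pan's centre. Origin: middle of its flat side (its underside at the start).
- nut7: brown chestnut with a pale spot, 30 mm wide, 24 mm high, about 14 g, loose on the pan's floor; at the start in the quarter of the pan between -y and +x (pan axes), its centre 55 to 65 mm out from the pan's centre. Origin: middle of its flat side (its underside at the start).
- nut8: brown chestnut with a pale spot, 30 mm wide, 24 mm high, about 14 g, loose on the pan's floor; at the start in the quarter of the pan between -y and +x (pan axes), its centre 55 to 65 mm out from the pan's centre. Origin: middle of its flat side (its underside at the start).

How it is judged (in metres and radians):
On the way, in this order (a step that is already met when the one before it is completed fails the run):
1. stirrer's foot down among the chestnuts on the pan's handle side (x of stirrer in the frame of pan above 0.022 m and y of stirrer in the frame of pan between -0.022 and 0.022 m and z of stirrer in the frame of pan below 0.024 m), for 0.05 s.
2. first clockwise turn: foot down among the chestnuts, a quarter turn clockwise from the handle (y of stirrer in the frame of pan below -0.022 m and x of stirrer in the frame of pan between -0.022 and 0.022 m and z of stirrer in the frame of pan below 0.024 m), for 0.05 s.
3. first clockwise turn: foot down among the chestnuts, opposite the handle (x of stirrer in the frame of pan below -0.022 m and y of stirrer in the frame of pan between -0.022 and 0.022 m and z of stirrer in the frame of pan below 0.024 m), for 0.05 s.
4. first clockwise turn: foot down among the chestnuts, three quarters round (y of stirrer in the frame of pan above 0.022 m and x of stirrer in the frame of pan between -0.022 and 0.022 m and z of stirrer in the frame of pan below 0.024 m), for 0.05 s.
5. first clockwise turn: foot down among the chestnuts, at the handle side again (all of step 1), for 0.05 s.
6. second clockwise turn: foot down among the chestnuts, a quarter turn clockwise from the handle (all of step 2), for 0.05 s.
7. second clockwise turn: foot down among the chestnuts, opposite the handle (all of step 3), for 0.05 s.
8. second clockwise turn: foot down among the chestnuts, three quarters round (all of step 4), for 0.05 s.
9. second clockwise turn: foot down among the chestnuts, at the handle side again (all of step 5), for 0.05 s.
At the end, for the whole second after the job is handed in: The stirrer stands upright (within 0.1 rad), still, within 30 mm of the centre of the spoon rest; all chestnuts lie in the pan, and of the two that began in each quarter of it at least one ended over 12 mm from its start; the pan is level and within 40 mm of its start (horizontal distance between stirrer and rest below 0.03 m and z of stirrer in the frame of rest between 0.006 and 0.015 m and angle between stirrer's own z axis and vertical below 0.1 rad and linear speed of stirrer below 0.03 m/s and distance of pan from where it was at the start of the episode below 0.04 m and angle between pan's own z axis and vertical below 0.06 rad and horizontal distance between each of nut1, nut2, nut3, nut4, nut5, nut6, nut7, nut8 and pan below 0.098 m and z of each of nut1, nut2, nut3, nut4, nut5, nut6, nut7, nut8 in the frame of pan below 0.06 m and distance of any of nut1, nut2 from where it was at the start of the episode above 0.012 m and distance of any of nut3, nut4 from where it was at the start of the episode above 0.012 m and distance of any of nut5, nut6 from where it was at the start of the episode above 0.012 m and distance of any of nut7, nut8 from where it was at the start of the episode above 0.012 m); the robot touches nothing.
It fails at once if the lidded saucepan is shifted more than 30 mm (distance of saucepan from where it was at the start of the episode above 0.03 m).
It fails at once if the canister is shifted more than 30 mm (distance of canister from where it was at the start of the episode above 0.03 m).
It fails at once if the mug is shifted more than 30 mm (distance of mug from where it was at the start of the episode above 0.03 m).
It fails at once if the pan is shoved more than 40 mm or lifted (distance of pan from where it was at the start of the episode above 0.04 m).
It also fails if it takes over 72 s, if anything falls off the work surface, if the arm or the gripper's body presses on something with over 40 N, if the wrist force passes 120 N, or if a joint passes its speed limit or range.

## Working session

There is one attempt and no reset: what is moved stays moved. The work goes in short steps, Python scripts to look and compute and a shell command to move; the robot and the scene stay as the last step left them, time stands still between calls to the robot, and variables do not carry over. Pictures are saved under pics/ and viewed, at most 10 in all, crops included, and the job is handed in when it is done.

```bash
ls; mkdir -p pics; python3 - <<'E'
from station import r, camrig
import numpy as np,cv2
s=r.sense(); print(s['tcp_pos'],np.round(s['ee_rot'],3).tolist(),s['time_s'])
for n in ['scene','side']:
    c=camrig.capture(n); np.savez(f'{n}0.npz',**c); cv2.imwrite(f'pics/{n}0.png',c['pixels'][:,:,::-1]); print(n,c['K'].tolist(),c['distortion'],np.round(c['world_from_camera'],3).tolist())
E
```

```text
pics
station.py
steer.py
[0.16279737 0.60281176 0.22147982] [[0.965, -0.261, -0.0], [-0.261, -0.965, -0.002], [0.0, 0.002, -1.0]] 0.0
scene [[545.3110427416239, 0.0, 321.05470140971187], [0.0, 545.3110427416239, 237.16200293736603], [0.0, 0.0, 1.0]] [0.02823529 0.         0.         0.         0.        ] [[0.355, -0.766, 0.536, 1.059], [0.935, 0.289, -0.206, -0.224], [0.003, 0.574, 0.819, 0.921], [0.0, 0.0, 0.0, 1.0]]
side [[576.3332003136419, 0.0, 311.13764699347246], [0.0, 576.3332003136419, 241.9560571005713], [0.0, 0.0, 1.0]] [-0.05895635  0.          0.          0.          0.        ] [[0.817, 0.42, -0.395, -0.04], [-0.576, 0.59, -0.566, -0.753], [-0.005, 0.69, 0.724, 1.051], [0.0, 0.0, 0.0, 1.0]]
```

View pics/scene0.png

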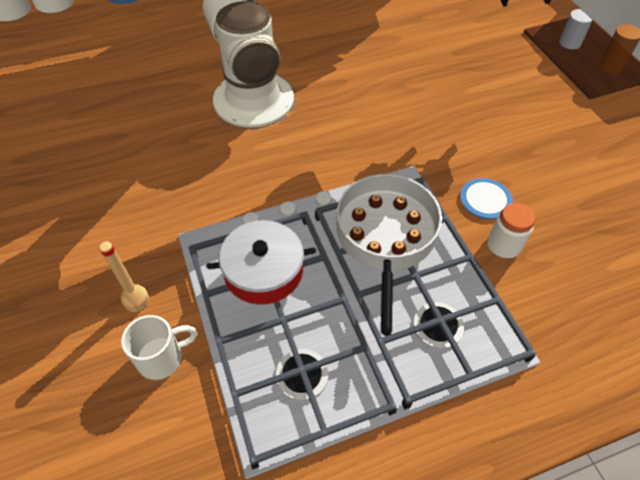

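View pics/side0.png

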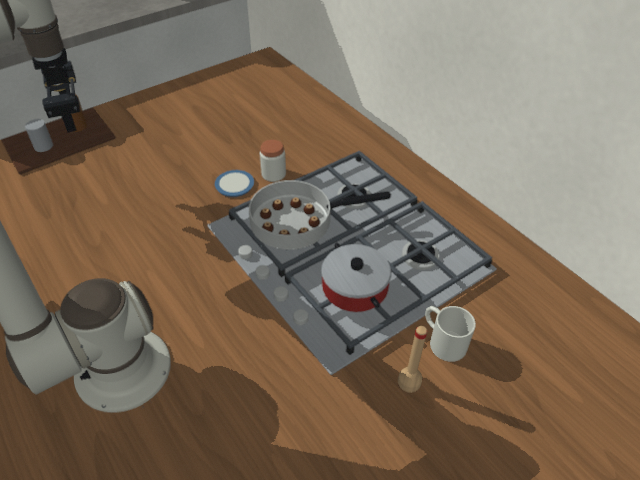

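The scene view shows the stirrer (red band at (107,250), foot at (135,297)), the mug at (158,345) and the saucepan at (262,260). The pan is centred near (388,222), its handle ends at (387,333), and the rest is at (486,198) with the canister at (512,230). The side view agrees: stirrer band (421,332), pan (290,215), rest (235,183).

```bash
cat > h.py <<'E'
import numpy as np,cv2
def ray(c,uv):
    p=cv2.undistortPoints(np.array(uv,float).reshape(-1,1,2),c['K'],c['distortion'])[:,0]
    T=c['world_from_camera']; d=np.c_[p[:,0],-p[:,1],-np.ones(len(p))]
    return T[:3,3],d@T[:3,:3].T
def plane(c,uv,z):
    o,d=ray(c,uv); return o+d*((z-o[2])/d[:,2])[:,None]
def cloud(c):
    h,w=c['z_map'].shape; v,u=np.mgrid[:h,:w]
    o,d=ray(c,np.c_[u.ravel(),v.ravel()]); return (o+d*c['z_map'].reshape(-1,1)).reshape(h,w,3)
def hsv(c): return cv2.cvtColor(c['pixels'],cv2.COLOR_RGB2HSV)
def circ(P):
    A=np.c_[2*P[:,:2],np.ones(len(P))]; s=np.linalg.lstsq(A,(P[:,:2]**2).sum(1),rcond=None)[0]
    return s[:2],np.sqrt(s[2]+s[0]**2+s[1]**2)
E
cat > m.py <<'E'
from h import *
R={'scene':dict(band=(90,235,130,262),rest=(450,165,520,225),pan=(325,165,450,345),can=(490,195,545,265),mug=(115,310,200,385),foot=(115,270,155,315)),
   'side':dict(band=(410,320,435,345),rest=(205,160,262,205),pan=(238,170,400,260),can=(250,130,295,185),mug=(420,300,480,365),foot=(390,360,430,400))}
rays=[]
for n in R:
    c=dict(np.load(f'{n}0.npz')); H=hsv(c); C=cloud(c); print(n)
    def box(k):
        x0,y0,x1,y1=R[n][k]; m=np.zeros(H.shape[:2],bool); m[y0:y1,x0:x1]=1; return m
    red=box('band')&((H[...,0]<5)|(H[...,0]>172))&(H[...,1]>150)
    v,u=np.nonzero(red); uv=[u.mean(),v.mean()]; o,d=ray(c,uv); rays.append((o,d[0])); print(' band',len(u),uv,np.median(C[red],0))
    bl=box('rest')&(H[...,0]>95)&(H[...,0]<125)&(H[...,1]>110)
    cn=max(cv2.findContours(bl.astype(np.uint8),0,2)[0],key=len); P=plane(c,cn[:,0],0.008); print(' rest',circ(P),np.median(C[bl],0))
    Z=C[...,2]
    rim=box('pan')&(Z>.09)&(Z<.099)&(H[...,2]>70)
    P=C[rim]; q,rr=circ(P)
    for _ in range(5):
        k=abs(np.hypot(*(P[:,:2]-q).T)-rr)<.006; q,rr=circ(P[k])
    print(' pan',q,rr,k.sum())
    hd=box('pan')&(Z>.07)&(Z<.115)&(H[...,2]<60); P=C[hd]; P=P[(np.hypot(*(P[:,:2]-q).T)>.12)&(np.hypot(*(P[:,:2]-q).T)<.27)]
    dd=P[:,:2].mean(0)-q; print(' handle deg',np.degrees(np.arctan2(dd[1],dd[0])),len(P),np.hypot(*(P[:,:2]-q).T).max())
    nut=box('pan')&(H[...,0]<22)&(H[...,1]>90)&(Z>.04)&(Z<.075)&(np.hypot(C[...,0]-q[0],C[...,1]-q[1])<.09)
    print(' nuts',circ(C[nut]),C[nut].mean(0))
    for k,zl,zh in [('foot',.005,.02),('can',.09,.11),('mug',.08,.095)]:
        P=C[box(k)&(Z>zl)&(Z<zh)]; print(' ',k,len(P),np.median(P,0),circ(P))
(o1,d1),(o2,d2)=rays
t=np.linalg.lstsq(np.c_[d1,-d2],o2-o1,rcond=None)[0]; print('band tri',o1+t[0]*d1,o2+t[1]*d2)
E
python3 m.py
```

```text
scene
 band 42 [np.float64(108.9047619047619), np.float64(252.11904761904762)] [ 0.48004934 -0.3689376   0.17983888]
 rest (array([0.48790843, 0.3751457 ]), np.float64(0.04977192301595049)) [0.48703783 0.35406634 0.00895869]
 pan [0.51182755 0.12517484] 0.09731560328486236 741
 handle deg -26.337611585242957 668 0.2536917676773314
 nuts (array([0.51165025, 0.12142395]), np.float64(0.06040338606943915)) [0.51422102 0.1240709  0.06370387]
  foot 116 [ 0.4903964  -0.36679671  0.01278485] (array([ 0.47093235, -0.37196102]), np.float64(0.02301961152329719))
  can 764 [0.60716146 0.34674307 0.09822813] (array([0.60601898, 0.347747  ]), np.float64(0.022713553361510885))
  mug 566 [ 0.60116143 -0.35439517  0.08798883] (array([ 0.60024825, -0.35380284]), np.float64(0.03759297360301013))
side
 band 38 [np.float64(419.7368421052632), np.float64(335.7631578947368)] [ 0.45972816 -0.37791236  0.17626566]
 rest (array([0.48505521, 0.37447941]), np.float64(0.04977589962817414)) [0.47444284 0.35868197 0.00689206]
 pan [0.53929496 0.06172042] 0.1259857762242096 51
 handle deg -11.82595943498423 223 0.198697343703969
 nuts (array([0.50874272, 0.11125365]), np.float64(0.05290753814798014)) [0.53533875 0.09220061 0.06230123]
  foot 102 [ 0.45065368 -0.38727898  0.01372184] (array([ 0.46714716, -0.3725952 ]), np.float64(0.023163766902240798))
  can 300 [0.59639309 0.34344446 0.09649043] (array([0.57700785, 0.28943505]), np.float64(0.06666406400174014))
  mug 340 [ 0.59594105 -0.35741002  0.08605768] (array([ 0.59617338, -0.3551836 ]), np.float64(0.038279251080725905))
band tri [ 0.46827744 -0.3721854   0.16508146] [ 0.46818442 -0.37198423  0.16511459]
```

```bash
cat > d.py <<'E'
import sys,numpy as np
from station import r, camrig
s=r.sense(); R=np.array(s['ee_rot']); p=np.array(s['tcp_pos'])
print('t',round(s['time_s'],2),'tcp',p.round(4),'w',round(s['gripper_width'],3),'F',np.round(s['wrist_force'],1),'tilt',np.round(R[:2,2],4))
for a in sys.argv[1:]:
    q=np.array([float(x) for x in a.split(',')]); print(a,'->',(R.T@(q-p)).round(4)); p=q
E
python3 d.py .42,.3,.3 .5,0,.3 .469,-.372,.3 .469,-.372,.131
```

```text
t 0.1 tcp [0.1628 0.6029 0.2215] w 1.004 F [ 0.7 -0.6 -0.6] tilt [-0.0004 -0.002 ]
.42,.3,.3 -> [ 0.3273  0.2254 -0.0779]
.5,0,.3 -> [0.1555 0.2687 0.0006]
.469,-.372,.3 -> [0.0671 0.3672 0.0008]
.469,-.372,.131 -> [-0.     -0.0003  0.169 ]
```

```bash
python3 - <<'E'
from h import *
c=dict(np.load('side0.npz'));C=cloud(c);H=hsv(c)
q=np.array([.511,.124]); D=C[...,:2]-q; rr=np.hypot(D[...,0],D[...,1])
m=(C[...,2]>.08)&(C[...,2]<.112)&(H[...,2]<60)&(rr>.12)&(rr<.27); P=D[m]
a=np.degrees(np.arctan2(P[:,1],P[:,0])); print('handle side',np.median(a),len(a),rr[m].max())
m=(C[...,2]>.083)&(C[...,2]<.101)&(rr<.115)&(rr>.08)&(H[...,2]>60); print('rim',m.sum(),circ(C[m]))
P=C[m]; v,u=np.nonzero(m); print(u.min(),u.max(),v.min(),v.max())
E
```

```text
handle side -27.96934773080614 393 0.2676915125428888
rim 718 (array([0.50799604, 0.1238035 ]), np.float64(0.09730636313126116))
249 337 181 239
```

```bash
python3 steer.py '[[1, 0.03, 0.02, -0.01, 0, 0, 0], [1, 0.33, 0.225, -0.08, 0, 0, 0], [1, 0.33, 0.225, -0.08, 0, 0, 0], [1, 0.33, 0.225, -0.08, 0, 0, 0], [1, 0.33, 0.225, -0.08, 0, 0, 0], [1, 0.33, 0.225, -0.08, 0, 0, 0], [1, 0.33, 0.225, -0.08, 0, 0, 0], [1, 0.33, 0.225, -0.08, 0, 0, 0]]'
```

```text
refused: ROWS must be an object with the rows under "steps". Nothing was moved.
```

I used the wrong layout. The manual says an object with the rows under "steps"; once more.

```bash
python3 steer.py '{"steps":[[1, 0.03, 0.02, -0.01, 0, 0, 0], [1, 0.33, 0.225, -0.08, 0, 0, 0], [1, 0.33, 0.225, -0.08, 0, 0, 0], [1, 0.33, 0.225, -0.08, 0, 0, 0], [1, 0.33, 0.225, -0.08, 0, 0, 0], [1, 0.33, 0.225, -0.08, 0, 0, 0], [1, 0.33, 0.225, -0.08, 0, 0, 0], [1, 0.33, 0.225, -0.08, 0, 0, 0]]}'
python3 steer.py '{"steps":[[1, 0.155, 0.27, 0, 0, 0, 0], [1, 0.155, 0.27, 0, 0, 0, 0], [1, 0.155, 0.27, 0, 0, 0, 0], [1, 0.155, 0.27, 0, 0, 0, 0], [1, 0.155, 0.27, 0, 0, 0, 0], [1, 0.155, 0.27, 0, 0, 0, 0], [1, 0.155, 0.27, 0, 0, 0, 0]]}'
python3 steer.py '{"steps":[[1, 0.067, 0.367, 0, 0, 0, 0], [1, 0.067, 0.367, 0, 0, 0, 0], [1, 0.067, 0.367, 0, 0, 0, 0], [1, 0.067, 0.367, 0, 0, 0, 0], [1, 0.067, 0.367, 0, 0, 0, 0], [1, 0.067, 0.367, 0, 0, 0, 0], [1, 0.067, 0.367, 0, 0, 0, 0], [1, 0.067, 0.367, 0, 0, 0, 0]]}'
python3 d.py .469,-.372,.26 .469,-.372,.131
```

```text
time_s: 0.9
tcp_pos: [0.4107, 0.3132, 0.299]
ee_rot: [[0.966, -0.26, -0.0], [-0.26, -0.966, -0.0], [-0.0, 0.0, -1.0]]
wrist_force: [0.2, 1.1, -0.3]
gripper_width: 0.999
gripper_force: 0.0
time_s: 1.6
tcp_pos: [0.4893, 0.0102, 0.2983]
ee_rot: [[0.964, -0.266, -0.001], [-0.266, -0.964, -0.001], [-0.001, 0.001, -1.0]]
wrist_force: [0.4, 1.6, -0.1]
gripper_width: 0.999
gripper_force: 0.0
time_s: 2.4
tcp_pos: [0.4576, -0.3606, 0.2977]
ee_rot: [[0.965, -0.263, -0.002], [-0.263, -0.965, 0.0], [-0.002, -0.0, -1.0]]
wrist_force: [-0.1, 0.1, -0.5]
gripper_width: 0.999
gripper_force: 0.0
t 2.4 tcp [ 0.4576 -0.3606  0.2977] w 0.999 F [-0.1  0.1 -0.5] tilt [-0.0015  0.0005]
.469,-.372,.26 -> [0.0141 0.008  0.0376]
.469,-.372,.131 -> [0.0002 0.     0.129 ]
```

```bash
python3 steer.py '{"steps":[[1, 0, 0, 0.01, 0, 0, 0], [1, 0, 0, 0.01, 0, 0, 0], [1, 0, 0, 0.01, 0, 0, 0]]}' >/dev/null; python3 d.py .469,-.372,.26 .469,-.372,.131; python3 - <<'E'
from station import r, camrig
import cv2
c=camrig.capture('wrist'); cv2.imwrite('pics/w1.png',c['pixels'][:,:,::-1]); print(c['world_from_camera'].round(3).tolist())
E
```

```text
t 2.7 tcp [ 0.4583 -0.3566  0.2883] w 1.002 F [-1.2 -0.3  0.3] tilt [-0.0011  0.0007]
.469,-.372,.26 -> [0.0143 0.0121 0.0282]
.469,-.372,.131 -> [2.00e-04 1.00e-04 1.29e-01]
[[-0.259, 0.92, 0.293, 0.54], [-0.966, -0.247, -0.078, -0.379], [0.0, -0.303, 0.953, 0.45], [0.0, 0.0, 0.0, 1.0]]
```

View pics/w1.png

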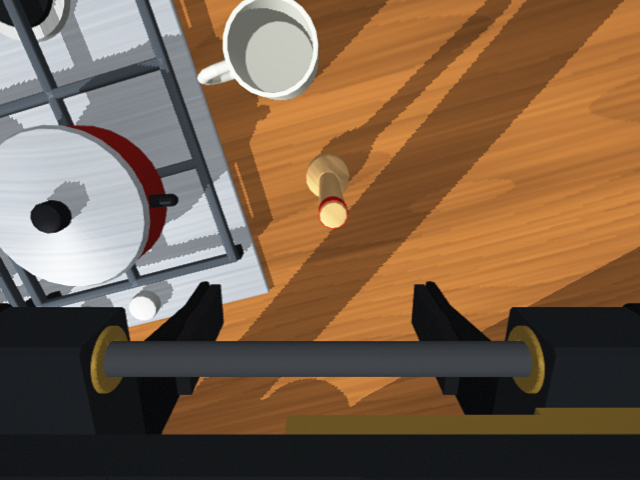

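The wrist view shows the stirrer's top disc at (334,214) and its foot at (327,172), with the mug at (270,48) and the saucepan at left, both clear of the fingers' descent.

```bash
python3 - <<'E'
from station import r, camrig
from h import *
c=camrig.capture('wrist'); H=hsv(c); print(plane(c,[[334,214]],.188))
m=np.zeros(H.shape[:2],bool); m[185:235,310:355]=1
C=cloud(c); P=C[m&(C[...,2]>.184)&(C[...,2]<.192)]; print(len(P),P.mean(0) if len(P) else C[214,334])
E
```

```text
[[ 0.47219466 -0.3725467   0.188     ]]
583 [ 0.47177013 -0.37209149  0.18676044]
```

```bash
python3 steer.py '{"steps":[[1, 0.015, 0.012, 0.03, 0, 0, 0], [1, 0.015, 0.012, 0.07, 0, 0, 0], [1, 0.015, 0.012, 0.11, 0, 0, 0], [1, 0.015, 0.012, 0.14, 0, 0, 0], [1, 0.015, 0.012, 0.157, 0, 0, 0], [1, 0.015, 0.012, 0.157, 0, 0, 0], [1, 0.015, 0.012, 0.157, 0, 0, 0]]}'; python3 d.py .47,-.372,.131
```

```text
time_s: 3.5
tcp_pos: [0.4706, -0.373, 0.1328]
ee_rot: [[0.966, -0.259, 0.001], [-0.259, -0.966, -0.001], [0.001, 0.001, -1.0]]
wrist_force: [0.3, 0.1, 0.5]
gripper_width: 1.004
gripper_force: 0.0
t 3.5 tcp [ 0.4706 -0.373   0.1328] w 1.004 F [0.3 0.1 0.5] tilt [ 0.0011 -0.0011]
.47,-.372,.131 -> [-0.0008 -0.0009  0.0018]
```

Good; close the fingers, then lift.

```bash
python3 steer.py '{"steps":[[0, 0, 0, 0.001, 0, 0, 0], [0, 0, 0, 0.001, 0, 0, 0], [0, 0, 0, 0.001, 0, 0, 0], [0, 0, 0, 0.001, 0, 0, 0], [0, 0, 0, 0.001, 0, 0, 0], [0, 0, 0, 0.001, 0, 0, 0], [0, 0, 0, 0.001, 0, 0, 0], [0, 0, 0, 0.001, 0, 0, 0]]}'; python3 d.py; python3 steer.py '{"steps":[[0, 0, 0, -0.02, 0, 0, 0], [0, 0, 0, -0.05, 0, 0, 0], [0, 0, 0, -0.09, 0, 0, 0], [0, 0, 0, -0.13, 0, 0, 0], [0, 0, 0, -0.16, 0, 0, 0], [0, 0, 0, -0.18, 0, 0, 0], [0, 0, 0, -0.18, 0, 0, 0], [0, 0, 0, -0.18, 0, 0, 0]]}'; python3 d.py .51,.124,.315; python3 - <<'E'
from station import r, camrig
import cv2
c=camrig.capture('side'); cv2.imwrite('pics/s2.png',c['pixels'][200:,250:,::-1])
E
```

```text
time_s: 4.3
tcp_pos: [0.4696, -0.3733, 0.1307]
ee_rot: [[0.965, -0.261, -0.0], [-0.261, -0.965, 0.0], [-0.0, -0.0, -1.0]]
wrist_force: [0.8, -0.3, -0.7]
gripper_width: 0.354
gripper_force: 0.0
t 4.3 tcp [ 0.4696 -0.3733  0.1307] w 0.354 F [ 0.8 -0.3 -0.7] tilt [-0.0001  0.    ]
time_s: 5.1
tcp_pos: [0.4693, -0.3728, 0.3095]
ee_rot: [[0.965, -0.261, -0.001], [-0.261, -0.965, 0.002], [-0.001, -0.001, -1.0]]
wrist_force: [0.5, -0.8, -1.3]
gripper_width: 0.216
gripper_force: 30.0
t 5.1 tcp [ 0.4693 -0.3728  0.3095] w 0.216 F [ 0.5 -0.8 -1.3] tilt [-0.001   0.0017]
.51,.124,.315 -> [-0.0903 -0.4902 -0.0047]
```

View pics/s2.png

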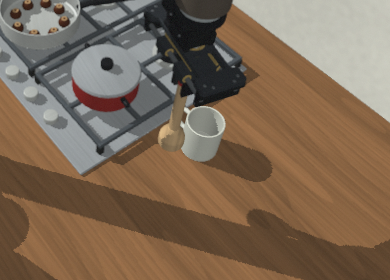

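The crop shows the stirrer hanging from the gripper, with its foot at crop (170,137) beside the mug. The fingers only finished closing as the lift began, so I'll measure how far the foot hangs below the TCP.

```bash
cat > foot.py <<'E'
from station import r, camrig
from h import *
s=r.sense(); p=np.array(s['tcp_pos']); print('tcp',p.round(4))
for n in ['scene','side']:
    c=camrig.capture(n); C=cloud(c); D=C-p; H=hsv(c)
    m=(np.hypot(D[...,0],D[...,1])<.05)&(D[...,2]<-.02)&(D[...,2]>-.2)&(H[...,0]<25)&(H[...,1]>60)&(c['z_map']>0)
    P=C[m]; zb=np.percentile(P[:,2],1); print(n,m.sum(),'bottom z',zb.round(4),'off',(zb-p[2]).round(4))
    for a in np.arange(0,.10,.012):
        Q=P[(P[:,2]>zb+a)&(P[:,2]<zb+a+.012)]
        if len(Q)>8: print('  ',round(a,3),len(Q),*[np.round(x,4) for x in circ(Q)])
E
python3 foot.py
```

```text
tcp [ 0.4689 -0.3726  0.3086]
scene 1321 bottom z 0.1512 off -0.1574
   0.0 126 [ 0.4719 -0.3733] 0.0236
   0.012 194 [ 0.4724 -0.3736] 0.0227
   0.024 257 [ 0.4734 -0.3733] 0.018
   0.036 162 [ 0.473  -0.3732] 0.012
   0.048 68 [ 0.4722 -0.3736] 0.0098
   0.06 68 [ 0.4726 -0.3734] 0.0096
   0.072 79 [ 0.4725 -0.3734] 0.0095
   0.084 79 [ 0.4717 -0.3736] 0.0097
   0.096 74 [ 0.4726 -0.3741] 0.009
side 918 bottom z 0.1496 off -0.159
   0.0 96 [ 0.4693 -0.3733] 0.0236
   0.012 135 [ 0.4685 -0.374 ] 0.022
   0.024 188 [ 0.4686 -0.374 ] 0.0182
   0.036 124 [ 0.4684 -0.3742] 0.0121
   0.048 45 [ 0.4686 -0.3737] 0.0091
   0.06 45 [ 0.4684 -0.3743] 0.0087
   0.072 50 [ 0.4683 -0.3741] 0.0087
   0.084 49 [ 0.4682 -0.3742] 0.0086
   0.096 42 [ 0.4682 -0.3744] 0.0087
```

```bash
python3 steer.py '{"steps":[[0, 0, 0, 0.03, 0, 0, 0], [0, 0, 0, 0.07, 0, 0, 0], [0, 0, 0, 0.11, 0, 0, 0], [0, 0, 0, 0.135, 0, 0, 0], [0, 0, 0, 0.144, 0, 0, 0], [0, 0, 0, 0.148, 0, 0, 0], [0, 0, 0, 0.148, 0, 0, 0], [0, 0, 0, 0.148, 0, 0, 0]]}'; python3 foot.py | grep -v '   '
```

```text
time_s: 6.05
tcp_pos: [0.4705, -0.3738, 0.1643]
ee_rot: [[0.965, -0.261, 0.003], [-0.261, -0.965, -0.002], [0.003, 0.001, -1.0]]
wrist_force: [0.7, 0.0, -1.1]
gripper_width: 0.219
gripper_force: 30.0
tcp [ 0.4705 -0.3738  0.1643]
scene 2061 bottom z -0.004 off -0.1683
side 1808 bottom z -0.0064 off -0.1707
```

```bash
python3 steer.py '{"steps":[[0, 0, 0, 0.002, 0, 0, 0], [0, 0, 0, 0.003, 0, 0, 0], [0, 0, 0, 0.003, 0, 0, 0], [0, 0, 0, 0.003, 0, 0, 0]]}'
```

```text
time_s: 6.55
tcp_pos: [0.4696, -0.3733, 0.1598]
ee_rot: [[0.965, -0.261, 0.0], [-0.261, -0.965, -0.0], [0.0, 0.0, -1.0]]
wrist_force: [-0.2, 0.4, -2.3]
gripper_width: 0.219
gripper_force: 30.0
```

```bash
python3 steer.py '{"steps":[[0, 0, 0, 0.002, 0, 0, 0], [0, 0, 0, 0.002, 0, 0, 0], [0, 0, 0, 0.002, 0, 0, 0]]}'
```

```text
time_s: 6.85
tcp_pos: [0.4706, -0.3739, 0.1595]
ee_rot: [[0.966, -0.26, 0.003], [-0.26, -0.966, -0.002], [0.003, 0.001, -1.0]]
wrist_force: [-0.1, 1.3, 4.9]
gripper_width: 0.218
gripper_force: 30.0
```

The foot has touched down (force now upward). Open, drop 28 mm, then close with a full wait.

```bash
python3 steer.py '{"steps":[[0.5, 0, 0, 0, 0, 0, 0], [0.5, 0, 0, 0, 0, 0, 0], [0.5, 0, 0, 0, 0, 0, 0], [0.5, 0, 0, 0.015, 0, 0, 0], [0.5, 0, 0, 0.027, 0, 0, 0], [0.5, 0, 0, 0.027, 0, 0, 0], [0.5, 0, 0, 0.027, 0, 0, 0], [0, 0, 0, 0.027, 0, 0, 0]]}'; python3 steer.py '{"steps":[[0, 0, 0, 0, 0, 0, 0], [0, 0, 0, 0, 0, 0, 0], [0, 0, 0, 0, 0, 0, 0], [0, 0, 0, 0, 0, 0, 0], [0, 0, 0, 0, 0, 0, 0], [0, 0, 0, 0, 0, 0, 0], [0, 0, 0, 0, 0, 0, 0]]}'
```

```text
time_s: 7.65
tcp_pos: [0.47, -0.3735, 0.1312]
ee_rot: [[0.965, -0.261, 0.001], [-0.261, -0.965, -0.001], [0.001, 0.0, -1.0]]
wrist_force: [0.3, -0.4, 0.3]
gripper_width: 0.464
gripper_force: 0.0
time_s: 8.35
tcp_pos: [0.4698, -0.3733, 0.1311]
ee_rot: [[0.965, -0.261, 0.0], [-0.261, -0.965, -0.0], [0.0, 0.0, -1.0]]
wrist_force: [-0.2, 0.8, 2.9]
gripper_width: 0.22
gripper_force: 30.0
```

```bash
python3 steer.py '{"steps":[[0, 0, 0, -0.02, 0, 0, 0], [0, 0, 0, -0.05, 0, 0, 0], [0, 0, 0, -0.09, 0, 0, 0], [0, 0, 0, -0.13, 0, 0, 0], [0, 0, 0, -0.16, 0, 0, 0], [0, 0, 0, -0.18, 0, 0, 0], [0, 0, 0, -0.18, 0, 0, 0], [0, 0, 0, -0.18, 0, 0, 0]]}'; python3 foot.py; python3 d.py .51,-.12,.31 .51,.1245,.31
```

```text
time_s: 9.15
tcp_pos: [0.4692, -0.3728, 0.3093]
ee_rot: [[0.965, -0.261, -0.001], [-0.261, -0.965, 0.002], [-0.002, -0.001, -1.0]]
wrist_force: [-1.1, 0.0, -1.7]
gripper_width: 0.227
gripper_force: 30.0
tcp [ 0.4692 -0.3728  0.3093]
scene 1203 bottom z 0.1804 off -0.1289
   0.0 141 [ 0.4722 -0.3741] 0.0239
   0.012 215 [ 0.4733 -0.374 ] 0.0225
   0.024 260 [ 0.4738 -0.3738] 0.018
   0.036 179 [ 0.4735 -0.3738] 0.0122
   0.048 67 [ 0.4731 -0.3739] 0.0094
   0.06 84 [ 0.4728 -0.3744] 0.0094
   0.072 73 [ 0.4734 -0.3749] 0.009
   0.084 79 [ 0.474  -0.3749] 0.0087
   0.096 86 [ 0.4734 -0.3748] 0.0091
side 846 bottom z 0.1775 off -0.1318
   0.0 99 [ 0.4692 -0.3735] 0.0235
   0.012 141 [ 0.4686 -0.3739] 0.0225
   0.024 198 [ 0.4684 -0.3741] 0.0183
   0.036 132 [ 0.4684 -0.3742] 0.0123
   0.048 48 [ 0.4695 -0.3738] 0.0094
   0.06 46 [ 0.4684 -0.3747] 0.0087
   0.072 53 [ 0.4688 -0.3744] 0.0088
   0.084 47 [ 0.4684 -0.3753] 0.0083
   0.096 57 [ 0.4689 -0.3748] 0.0088
t 9.25 tcp [ 0.4689 -0.3727  0.3082] w 0.226 F [-0.  -0.1 -2. ] tilt [-0.0038  0.0026]
.51,-.12,.31 -> [-0.0262 -0.2547 -0.0013]
.51,.1245,.31 -> [-0.0638 -0.236   0.0006]
```

```bash
python3 steer.py '{"steps":[[0, -0.002, -0.01, 0, 0, 0, 0], [0, -0.004, -0.03, 0, 0, 0, 0], [0, -0.01, -0.06, 0, 0, 0, 0], [0, -0.015, -0.1, 0, 0, 0, 0], [0, -0.02, -0.14, 0, 0, 0, 0], [0, -0.025, -0.18, 0, 0, 0, 0], [0, -0.03, -0.22, 0, 0, 0, 0], [0, -0.04, -0.26, 0, 0, 0, 0]]}' >/dev/null; python3 steer.py '{"steps":[[0, -0.01, -0.04, 0, 0, 0, 0], [0, -0.02, -0.08, 0, 0, 0, 0], [0, -0.03, -0.12, 0, 0, 0, 0], [0, -0.035, -0.16, 0, 0, 0, 0], [0, -0.04, -0.19, 0, 0, 0, 0], [0, -0.045, -0.215, 0, 0, 0, 0], [0, -0.05, -0.23, 0, 0, 0, 0], [0, -0.05, -0.23, 0, 0, 0, 0]]}' >/dev/null;  python3 steer.py '{"steps":[[0, 0, 0, 0, 0, 0, 0], [0, 0, 0, 0, 0, 0, 0], [0, 0, 0, 0, 0, 0, 0]]}' >/dev/null; python3 d.py .509,.125,.31 .509,.125,.2 .509,.125,.182; python3 - <<'E'
from station import r, camrig
from h import *
import cv2
c=camrig.capture('scene'); cv2.imwrite('pics/s3.png',cv2.resize(c['pixels'][120:360,300:560,::-1],None,fx=2,fy=2))
c=camrig.capture('side'); cv2.imwrite('pics/s4.png',cv2.resize(c['pixels'][100:280,200:420,::-1],None,fx=2,fy=2))
E
```

```text
t 11.15 tcp [0.5104 0.1223 0.3108] w 0.224 F [-0.8 -0.3 -1.8] tilt [-0.     -0.0001]
.509,.125,.31 -> [-0.0021 -0.0022  0.0008]
.509,.125,.2 -> [ 0.   -0.    0.11]
.509,.125,.182 -> [ 0.    -0.     0.018]
```

View pics/s4.png

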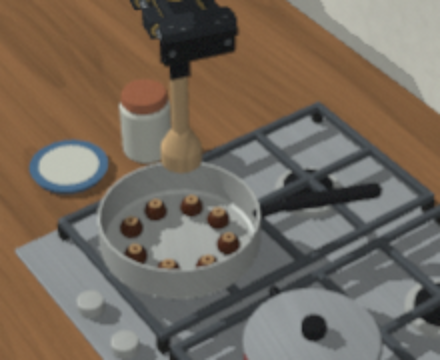

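The crop shows the foot hanging over the pan (crop (181,150)). The eight nuts lie in a ring with the middle clear, and the rest at (70,167) is empty. Lower in the middle.

```bash
python3 steer.py '{"steps":[[0, -0.002, -0.002, 0.03, 0, 0, 0], [0, -0.002, -0.002, 0.06, 0, 0, 0], [0, -0.002, -0.002, 0.09, 0, 0, 0], [0, -0.002, -0.002, 0.11, 0, 0, 0], [0, -0.002, -0.002, 0.12, 0, 0, 0], [0, -0.002, -0.002, 0.128, 0, 0, 0], [0, -0.002, -0.002, 0.128, 0, 0, 0], [0, -0.002, -0.002, 0.128, 0, 0, 0]]}' >/dev/null; python3 d.py .509,.125,.182; python3 - <<'E'
from station import r, camrig
from h import *
c=camrig.capture('scene'); cv2.imwrite('pics/s5.png',cv2.resize(c['pixels'][140:300,310:470,::-1],None,fx=3,fy=3))
C=cloud(c);H=hsv(c);Z=C[...,2]
s=np.array(r.sense()['tcp_pos']);D=np.hypot(C[...,0]-s[0],C[...,1]-s[1])
m=(D<.03)&(Z>.085)&(Z<.12)&(H[...,0]<25)&(H[...,1]>60);print(circ(C[m]),m.sum())
m=(D<.12)&(Z>.09)&(Z<.099)&(H[...,1]<60);P=C[m];q,rr=circ(P)
for _ in range(5):
    k=abs(np.hypot(*(P[:,:2]-q).T)-rr)<.006; q,rr=circ(P[k])
print(q,rr,k.sum())
E
```

```text
t 12.05 tcp [0.5098 0.1259 0.1837] w 0.225 F [ 0.7  0.1 -1.2] tilt [0.0018 0.0006]
.509,.125,.182 -> [-0.0006  0.0011  0.0017]
(array([0.51528274, 0.12303423]), np.float64(0.012063135145027578)) 230
[0.51165241 0.12526184] 0.0973019730259049 674
```

View pics/s5.png

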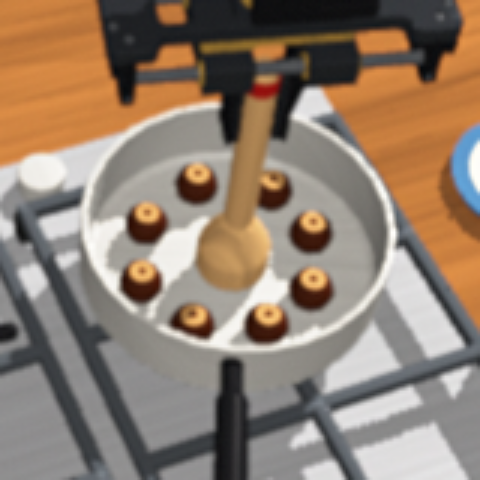

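The foot (crop (234,255)) is down inside the ring, in the middle, with the nuts around it. Now outward along the handle at (232,400) and the first quarter.

```bash
python3 steer.py '{"steps":[[0, 0.006, 0.001, 0.001, 0, 0, 0], [0, 0.012, 0.003, 0.001, 0, 0, 0], [0, 0.019, 0.004, 0.001, 0, 0, 0], [0, 0.026, 0.0055, 0.001, 0, 0, 0], [0, 0.033, 0.007, 0.001, 0, 0, 0], [0, 0.039, 0.0083, 0.001, 0, 0, 0], [0, 0.039, 0.0083, 0.001, 0, 0, 0], [0, 0.039, 0.0083, 0.001, 0, 0, 0]]}' | grep -E 'pos|force|wid'; python3 d.py;  python3 steer.py '{"steps":[[0, -0.0023, 0.0075, 0, 0, 0, 0], [0, -0.0061, 0.0144, 0, 0, 0, 0], [0, -0.0112, 0.0204, 0, 0, 0, 0], [0, -0.0173, 0.0252, 0, 0, 0, 0], [0, -0.0243, 0.0289, 0, 0, 0, 0], [0, -0.0318, 0.031, 0, 0, 0, 0], [0, -0.0396, 0.0317, 0, 0, 0, 0], [0, -0.0474, 0.0308, 0, 0, 0, 0]]}'; cat > pan.py <<'E'
from station import r, camrig
from h import *
s=np.array(r.sense()['tcp_pos']);c=camrig.capture('scene');C=cloud(c);H=hsv(c);Z=C[...,2]
D=np.hypot(C[...,0]-.5117,C[...,1]-.1253)
m=(D<.14)&(Z>.09)&(Z<.099)&(H[...,1]<60);P=C[m];q=np.array([.5117,.1253]);rr=.0973
for _ in range(6):
    k=abs(np.hypot(*(P[:,:2]-q).T)-rr)<.01; q,rr=circ(P[k])
hd=(Z>.07)&(Z<.115)&(H[...,2]<60); P=C[hd]; e=np.hypot(*(P[:,:2]-q).T); P=P[(e>.14)&(e<.26)&(P[:,0]>q[0]+.08)&(P[:,1]<q[1])]
dd=np.median(P[:,:2],0)-q; a=np.arctan2(dd[1],dd[0])
w=s[:2]+[.0027,.0003]-q; ca,sa=np.cos(a),np.sin(a)
print('pan',q.round(4),rr.round(4),k.sum(),'ang',np.degrees(a).round(1),'foot in pan',np.round([ca*w[0]+sa*w[1],-sa*w[0]+ca*w[1],s[2]-.171],4))
E
python3 pan.py
```

```text
tcp_pos: [0.5446, 0.1073, 0.1816]
wrist_force: [-0.1, 0.0, -1.1]
gripper_width: 0.23
gripper_force: 30.0
t 12.9 tcp [0.5446 0.1073 0.1816] w 0.23 F [-0.1  0.  -1.1] tilt [-0.0004 -0.0001]
time_s: 13.7
tcp_pos: [0.4902, 0.0902, 0.1819]
ee_rot: [[0.965, -0.261, 0.0], [-0.261, -0.965, 0.0], [0.0, -0.0, -1.0]]
wrist_force: [-0.6, -0.3, -1.1]
gripper_width: 0.222
gripper_force: 30.0
pan [0.5117 0.1253] 0.0974 667 ang -26.4 foot in pan [-0.0013 -0.0395  0.0109]
```

```bash
python3 steer.py '{"steps":[[0, -0.0075, -0.0023, 0, 0, 0, 0], [0, -0.0144, -0.0061, 0, 0, 0, 0], [0, -0.0204, -0.0112, 0, 0, 0, 0], [0, -0.0252, -0.0173, 0, 0, 0, 0], [0, -0.0289, -0.0243, 0, 0, 0, 0], [0, -0.031, -0.0318, 0, 0, 0, 0], [0, -0.0317, -0.0396, 0, 0, 0, 0], [0, -0.0308, -0.0474, 0, 0, 0, 0]]}' | grep wrist; python3 pan.py
python3 steer.py '{"steps":[[0, 0.0023, -0.0075, 0, 0, 0, 0], [0, 0.0061, -0.0144, 0, 0, 0, 0], [0, 0.0112, -0.0204, 0, 0, 0, 0], [0, 0.0173, -0.0252, 0, 0, 0, 0], [0, 0.0243, -0.0289, 0, 0, 0, 0], [0, 0.0318, -0.031, 0, 0, 0, 0], [0, 0.0396, -0.0317, 0, 0, 0, 0], [0, 0.0474, -0.0308, 0, 0, 0, 0]]}' | grep wrist; python3 pan.py
python3 steer.py '{"steps":[[0, 0.0075, 0.0023, 0, 0, 0, 0], [0, 0.0144, 0.0061, 0, 0, 0, 0], [0, 0.0204, 0.0112, 0, 0, 0, 0], [0, 0.0252, 0.0173, 0, 0, 0, 0], [0, 0.0289, 0.0243, 0, 0, 0, 0], [0, 0.031, 0.0318, 0, 0, 0, 0], [0, 0.0317, 0.0396, 0, 0, 0, 0], [0, 0.0308, 0.0474, 0, 0, 0, 0]]}' | grep wrist; python3 pan.py
```

```text
wrist_force: [0.7, -0.0, -1.5]
pan [0.5117 0.1252] 0.0973 686 ang -26.5 foot in pan [-0.0404  0.0019  0.0107]
wrist_force: [-0.5, 0.7, -1.5]
pan [0.5116 0.1253] 0.0973 648 ang -26.5 foot in pan [0.0009 0.0408 0.0106]
wrist_force: [0.4, -0.2, -1.7]
pan [0.5118 0.1252] 0.0974 571 ang -26.5 foot in pan [ 0.0398 -0.0005  0.0108]
```

```bash
python3 steer.py '{"steps":[[0, -0.0023, 0.0075, 0, 0, 0, 0], [0, -0.0061, 0.0144, 0, 0, 0, 0], [0, -0.0112, 0.0204, 0, 0, 0, 0], [0, -0.0173, 0.0252, 0, 0, 0, 0], [0, -0.0243, 0.0289, 0, 0, 0, 0], [0, -0.0318, 0.031, 0, 0, 0, 0], [0, -0.0396, 0.0317, 0, 0, 0, 0], [0, -0.0474, 0.0308, 0, 0, 0, 0]]}' | grep wrist; python3 pan.py
python3 steer.py '{"steps":[[0, -0.0075, -0.0023, 0, 0, 0, 0], [0, -0.0144, -0.0061, 0, 0, 0, 0], [0, -0.0204, -0.0112, 0, 0, 0, 0], [0, -0.0252, -0.0173, 0, 0, 0, 0], [0, -0.0289, -0.0243, 0, 0, 0, 0], [0, -0.031, -0.0318, 0, 0, 0, 0], [0, -0.0317, -0.0396, 0, 0, 0, 0], [0, -0.0308, -0.0474, 0, 0, 0, 0]]}' | grep wrist; python3 pan.py
python3 steer.py '{"steps":[[0, 0.0023, -0.0075, 0, 0, 0, 0], [0, 0.0061, -0.0144, 0, 0, 0, 0], [0, 0.0112, -0.0204, 0, 0, 0, 0], [0, 0.0173, -0.0252, 0, 0, 0, 0], [0, 0.0243, -0.0289, 0, 0, 0, 0], [0, 0.0318, -0.031, 0, 0, 0, 0], [0, 0.0396, -0.0317, 0, 0, 0, 0], [0, 0.0474, -0.0308, 0, 0, 0, 0]]}' | grep wrist; python3 pan.py
python3 steer.py '{"steps":[[0, 0.0075, 0.0023, 0, 0, 0, 0], [0, 0.0144, 0.0061, 0, 0, 0, 0], [0, 0.0204, 0.0112, 0, 0, 0, 0], [0, 0.0252, 0.0173, 0, 0, 0, 0], [0, 0.0289, 0.0243, 0, 0, 0, 0], [0, 0.031, 0.0318, 0, 0, 0, 0], [0, 0.0317, 0.0396, 0, 0, 0, 0], [0, 0.0308, 0.0474, 0, 0, 0, 0]]}' | grep wrist; python3 pan.py
python3 steer.py '{"steps":[[0, 0, 0, 0, 0, 0, 0], [0, 0, 0, 0, 0, 0, 0]]}' >/dev/null; python3 d.py
python3 - <<'E'
from station import r, camrig
import cv2
c=camrig.capture('scene'); cv2.imwrite('pics/s6.png',cv2.resize(c['pixels'][140:300,310:470,::-1],None,fx=3,fy=3))
E
```

```text
wrist_force: [0.5, -0.2, -1.3]
pan [0.5117 0.1253] 0.0973 679 ang -26.5 foot in pan [-0.0014 -0.0395  0.0108]
wrist_force: [-0.3, 0.2, -1.2]
pan [0.5116 0.1253] 0.0974 699 ang -26.4 foot in pan [-0.0404  0.002   0.0108]
wrist_force: [-0.2, -0.7, -1.0]
pan [0.5118 0.1251] 0.0973 668 ang -26.4 foot in pan [0.0008 0.0408 0.0107]
wrist_force: [-0.3, 0.1, -1.5]
pan [0.5117 0.1252] 0.0973 573 ang -26.5 foot in pan [ 0.0398 -0.0005  0.0108]
t 19.9 tcp [0.5446 0.1076 0.1819] w 0.22 F [-0.   0.3 -1.4] tilt [0.0004 0.0002]
```

View pics/s6.png

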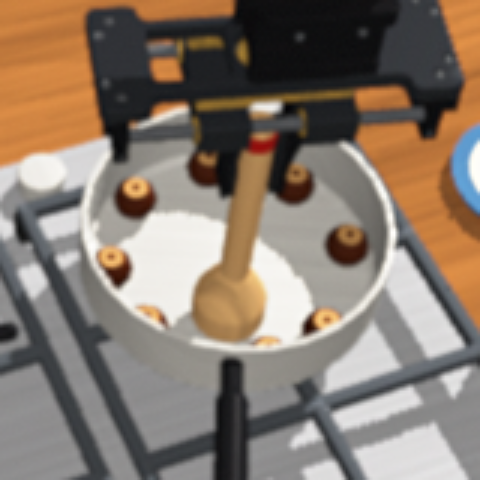

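All eight nuts have moved out to the wall: crop (135,195), (207,165), (295,182), (347,243), (323,322), (268,345), (150,318) and (113,265). I'll check how far each went against the start.

```bash
python3 - <<'E'
from h import *
c=dict(np.load('scene0.npz')); q=np.array([.5117,.1253]); out=[]
for L in ([(198,172),(274,180),(313,222),(313,280),(267,313),(193,315),(142,270),(149,212)],[(207,158),(295,175),(349,233),(323,317),(268,342),(150,312),(113,259),(135,188)]):
    uv=np.array(L)/3+[310,140]; P=plane(c,uv,.068)[:,:2]; out.append(P)
    w=P-q; a=(np.degrees(np.arctan2(w[:,1],w[:,0]))+26.4+360)%360; print(a.round(),(np.hypot(*w.T)*1000).round())
print((np.hypot(*(out[1]-out[0]).T)*1000).round())
E
python3 d.py .486,.3755,.3
```

```text
[203. 156. 115.  67.  24. 338. 294. 248.] [64. 63. 58. 57. 56. 62. 63. 60.]
[195. 148. 103.  49.  18. 319. 284. 238.] [75. 75. 78. 77. 77. 76. 79. 78.]
[14. 15. 24. 29. 22. 27. 20. 22.]
t 19.95 tcp [0.5447 0.1077 0.1819] w 0.226 F [ 0.1 -0.6 -1.2] tilt [0.0004 0.0002]
.486,.3755,.3 -> [-0.1263 -0.2433 -0.1181]
```

Every quarter has nuts moved by more than 20 mm. Draw the foot back toward the middle, lift, and carry it to the rest.

```bash
python3 steer.py '{"steps":[[0, -0.008, -0.002, 0, 0, 0, 0], [0, -0.018, -0.004, 0, 0, 0, 0], [0, -0.024, -0.005, -0.01, 0, 0, 0], [0, -0.024, -0.005, -0.035, 0, 0, 0], [0, -0.024, -0.005, -0.07, 0, 0, 0], [0, -0.024, -0.005, -0.1, 0, 0, 0], [0, -0.024, -0.005, -0.12, 0, 0, 0], [0, -0.024, -0.005, -0.12, 0, 0, 0]]}' | grep pos
python3 steer.py '{"steps":[[0, -0.005, -0.01, 0, 0, 0, 0], [0, -0.02, -0.04, 0, 0, 0, 0], [0, -0.035, -0.08, 0, 0, 0, 0], [0, -0.05, -0.12, 0, 0, 0, 0], [0, -0.07, -0.16, 0, 0, 0, 0], [0, -0.085, -0.2, 0, 0, 0, 0], [0, -0.097, -0.225, 0, 0, 0, 0], [0, -0.102, -0.238, 0, 0, 0, 0]]}' >/dev/null; python3 steer.py '{"steps":[[0, 0, 0, 0, 0, 0, 0], [0, 0, 0, 0, 0, 0, 0], [0, 0, 0, 0, 0, 0, 0], [0, 0, 0, 0, 0, 0, 0]]}' >/dev/null; python3 foot.py; python3 d.py .485,.3755,.16
```

```text
tcp_pos: [0.5239, 0.1194, 0.3062]
tcp [0.4866 0.3738 0.302 ]
scene 944 bottom z 0.1733 off -0.1287
   0.0 120 [0.4901 0.3709] 0.0226
   0.012 154 [0.4907 0.37  ] 0.0216
   0.024 199 [0.4908 0.3699] 0.0176
   0.036 128 [0.4906 0.3698] 0.0117
   0.048 62 [0.4905 0.3708] 0.0092
   0.06 67 [0.491  0.3702] 0.0087
   0.072 68 [0.4909 0.3712] 0.0089
   0.084 66 [0.4914 0.3717] 0.0087
   0.096 64 [0.4915 0.371 ] 0.0084
side 501 bottom z 0.1698 off -0.1323
   0.0 64 [0.4862 0.3686] 0.0209
   0.012 84 [0.4868 0.3694] 0.0213
   0.024 95 [0.4862 0.3672] 0.0169
   0.036 67 [0.4859 0.3667] 0.0109
   0.048 36 [0.4861 0.3688] 0.0079
   0.06 30 [0.4864 0.3684] 0.0083
   0.072 35 [0.4861 0.3679] 0.0071
   0.084 36 [0.4858 0.3687] 0.0078
   0.096 32 [0.4861 0.3683] 0.0071
t 22.05 tcp [0.4866 0.374  0.3021] w 0.225 F [ 0.8 -0.2 -2. ] tilt [0.0003 0.0004]
.485,.3755,.16 -> [-0.002  -0.001   0.1421]
```

```bash
python3 steer.py '{"steps":[[0, -0.003, -0.004, 0.02, 0, 0, 0], [0, -0.003, -0.004, 0.05, 0, 0, 0], [0, -0.003, -0.004, 0.09, 0, 0, 0], [0, -0.003, -0.004, 0.125, 0, 0, 0], [0, -0.003, -0.004, 0.145, 0, 0, 0], [0, -0.003, -0.004, 0.155, 0, 0, 0], [0, -0.003, -0.004, 0.157, 0, 0, 0], [0, -0.003, -0.004, 0.157, 0, 0, 0]]}' >/dev/null; python3 steer.py '{"steps":[[0, 0, 0, 0.001, 0, 0, 0], [0, 0, 0, 0.002, 0, 0, 0], [0, 0, 0, 0.002, 0, 0, 0], [0, 0, 0, 0.002, 0, 0, 0]]}' | grep -E 'pos|wrist'
```

```text
tcp_pos: [0.4846, 0.3797, 0.1432]
wrist_force: [-1.5, -0.3, -0.5]
```

```bash
python3 steer.py '{"steps":[[0, 0, 0, 0.001, 0, 0, 0], [0, 0, 0, 0.002, 0, 0, 0], [0, 0, 0, 0.002, 0, 0, 0]]}' | grep -E 'pos|wrist';python3 steer.py '{"steps":[[0, 0, 0, 0.001, 0, 0, 0], [0, 0, 0, 0.001, 0, 0, 0], [0, 0, 0, 0.001, 0, 0, 0]]}' | grep -E 'pos|wrist'
```

```text
tcp_pos: [0.4846, 0.3797, 0.1411]
wrist_force: [-0.6, -0.6, 1.1]
tcp_pos: [0.4848, 0.3797, 0.1411]
wrist_force: [-1.2, 0.4, 5.6]
```

```bash
python3 steer.py '{"steps":[[0.6, 0, 0, 0, 0, 0, 0], [0.6, 0, 0, 0, 0, 0, 0], [0.6, 0, 0, 0, 0, 0, 0], [0.6, 0, 0, 0, 0, 0, 0], [0.8, 0, 0, 0, 0, 0, 0], [0.8, 0, 0, 0, 0, 0, 0], [0.8, 0, 0, 0, 0, 0, 0], [0.8, 0, 0, 0, 0, 0, 0]]}' | grep -E 'pos|wrist|wid'; python3 steer.py '{"steps":[[0.8, 0, 0, -0.02, 0, 0, 0], [0.8, 0, 0, -0.05, 0, 0, 0], [0.8, 0, 0, -0.09, 0, 0, 0], [0.8, 0, 0, -0.13, 0, 0, 0], [0.8, 0, 0, -0.16, 0, 0, 0], [0.8, 0, 0, -0.16, 0, 0, 0], [0.8, 0, 0, -0.16, 0, 0, 0]]}' | grep -E 'pos|wrist'; python3 - <<'E'
from station import r, camrig
from h import *
for n in ['scene','side']:
    c=camrig.capture(n); C=cloud(c); H=hsv(c)
    m=(np.hypot(C[...,0]-.486,C[...,1]-.372)<.045)&(H[...,0]<25)&(H[...,1]>60)
    for a,b in ((.015,.03),(.06,.1),(.1,.14)):
        P=C[m&(C[...,2]>a)&(C[...,2]<b)]; print(n,a,len(P),circ(P))
    bl=(H[...,0]>95)&(H[...,0]<125)&(H[...,1]>110)&(np.hypot(C[...,0]-.486,C[...,1]-.375)<.07)
    if n=='scene': cv2.imwrite('pics/s7.png',cv2.resize(c['pixels'][80:340,300:580,::-1],None,fx=2,fy=2))
E
```

```text
tcp_pos: [0.4845, 0.3796, 0.1397]
wrist_force: [0.6, -0.9, 0.9]
gripper_width: 0.782
tcp_pos: [0.4843, 0.3797, 0.3002]
wrist_force: [-0.5, 0.8, -0.3]
scene 0.015 103 (array([0.48981272, 0.3759341 ]), np.float64(0.021777690732146714))
scene 0.06 140 (array([0.48821521, 0.37645905]), np.float64(0.008438440519313323))
scene 0.1 154 (array([0.48842636, 0.37623053]), np.float64(0.008278985269203596))
side 0.015 69 (array([0.48343495, 0.3730331 ]), np.float64(0.020385092215459952))
side 0.06 84 (array([0.48342725, 0.37244138]), np.float64(0.006921583488563017))
side 0.1 97 (array([0.48402333, 0.37418315]), np.float64(0.0079665622593))
```

View pics/s7.png

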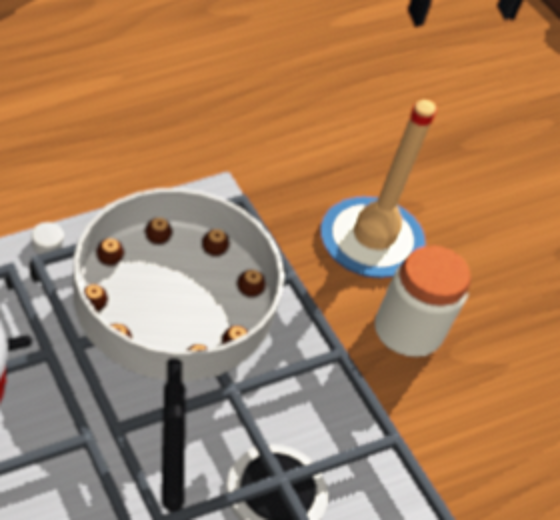

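The stirrer stands upright in the middle of the rest (crop (378,228)). The gripper is clear above it, and all eight nuts are in the undisturbed pan. Hand in.

```bash
python3 -c "
from station import r, camrig
print(r.finish_job())"
```

```text
the job is handed in; nothing more can be done
None
```

The job is handed in (no verdict came back): I stirred two full clockwise turns with the foot's centre about 40 mm from the pan's middle (short of half the 96 mm inner radius, to keep nuts from jamming at the wall), with all eight nuts still in the unmoved pan and the stirrer upright within about 2 mm of the rest's centre.

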